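Press the snap-fit back cover home on a clock case

TASK

Take the red-handled pressing tool, set its white face on the middle of the brass cover lying on the clock case and press it straight down, firmly but without denting or cocking the thin cover, until all the catches snap over it and it stays home, level and flush with the case rim, when the tool is lifted. Then stand the tool upright on the dark wooden tool rest again and let go; touch the cover with nothing but the tool and leave the other things on the bench alone.

Things in the scene. Friction and masses are not known exactly. Their poses are not given: they have to be found in the camera images.
- clock_case: Fixed steel clock case in a light wooden block, 96 x 96 mm. Its height varies (origin 50 to 78 mm up). Ring: outer diameter 76 mm, bore 57.6 mm. Origin: centre of the rigid seat in the bore, z up; rim 13 mm above, block top 6 mm below it. A black sprung ring stands 4 mm above the seat: it needs 14 N to start and 20 N at the seat, plus about 2.5 N per mm/s (stiff rubber, yields slowly).
- cover: Thin brass snap-fit cover, 60 g: flange 56 mm in diameter, 4 mm thick, with a flat-topped round 46 mm in diameter above it, 12 mm high in all. Origin: centre of its underside, z up. It starts level and loose on the slopes of the catches, underside about 10 mm above the seat. Home, it is held up against the catches, underside about 1 mm above the seat. It dents above 24 N.
- press_tool: Pressing tool standing on its face, about 160 g, 100 mm high: white disc 32 mm in diameter, 14 mm thick, its flat underside the pressing face; brass shank 18 mm in diameter up to 40 mm; square red handle 26 x 26 mm from 40 to 100 mm. Origin: centre of the pressing face, z up, x and y square to the handle's faces; grip any two opposite faces from above.
- tool_rest: Dark wooden slab on which the tool stands, fixed, 75 mm (its x) by 200 mm (its y) by 14 mm thick. Origin: centre of its underside, on the bench; the top is 14 mm above it. The pressing tool and the doming punch stand on it about 55 mm either side of the middle along its y, in either order.
- doming_punch: Bystander: steel doming punch with a ball on top, 88 mm high, foot 34 mm in diameter, standing on the tool rest beside the pressing tool. Origin: centre of its foot.
- hammer: Bystander: hammer lying on the bench.
- driver_blue: Bystander: screwdriver with a blue handle lying on the bench.
- driver_wood: Bystander: screwdriver with a wooden handle lying on the bench.
- oil_jar: Bystander: amber glass jar, 48 mm in diameter, 60 mm high. Origin: centre of its underside.
- pickings_bowl: Bystander: white bowl, 80 mm in diameter, 35 mm high. Origin: centre of its underside.
- ring_stick: Bystander: white round stick, 28 mm in diameter, 110 mm long, lying on the bench.
- spare_bezel: Bystander: brass ring, 60 mm in diameter, 12 mm high, lying on the bench.
- case_rim (a point): Centre of the case's mouth at rim height. Four sprung copper catches stand 3 mm into the bore (tabs on the rim, 3.5 mm above it). Forcing the smooth cover past their slopes takes about 5 to 10 N, then the force falls; then the sprung ring must be pressed down slowly, and at about 17 to 20 N, within 1 mm of the seat, the catches snap over the cover's flange. Then the rigid seat stops it.
Things that resemble listed ones, but are neither listed nor needed, are in the scene too. What is shaped like the cover but pink is not meant.

How it is judged (in metres and radians):
On the way, in this order (a step that is already met when the one before it is completed fails the run):
1. the pressing tool bears on the cover while the cover is still up on the catches (contact force between press_tool and cover above 2 N and z of cover in the frame of clock_case above 0.005 m), for 0.02 s.
2. the cover stays home under the catches, level, with the tool lifted off it (z of cover in the frame of clock_case below 0.0025 m and angle between cover's own z axis and vertical below 0.025 rad and horizontal distance between cover and clock_case below 0.003 m and contact force between press_tool and cover below 0.3 N), for 0.5 s.
At the end, for the whole second after the job is handed in: The cover is held under all four catches (underside less than 2.5 mm above the seat, tilt under 0.025 rad, centred within 3 mm: its top flush with the rim), and the pressing tool stands released, upright (within 0.05 rad) and still on the tool rest (z of cover in the frame of clock_case below 0.0025 m and angle between cover's own z axis and vertical below 0.025 rad and horizontal distance between cover and clock_case below 0.003 m and angle between press_tool's own z axis and vertical below 0.05 rad and z of press_tool in the frame of tool_rest between 0.012 and 0.016 m and x of press_tool in the frame of tool_rest between -0.0375 and 0.0375 m and y of press_tool in the frame of tool_rest between -0.1 and 0.1 m and linear speed of each of press_tool, cover below 0.02 m/s); the robot touches nothing.
It fails at once if the cover is pressed with more than 24 N (dented) (contact force between press_tool and cover above 24 N).
It fails at once if the cover is pressed while cocked by more than 0.1 rad (angle between cover's own z axis and vertical above 0.1 rad and contact force between press_tool and cover above 3 N).
It fails at once if the cover is touched by the robot or the punch instead of the tool (contact force between any of the arm, the fingers, doming_punch and cover above 0.5 N).
It fails at once if a bystander is moved by more than 20 mm or the punch is knocked over (distance of any of doming_punch, hammer, driver_blue, driver_wood, oil_jar, pickings_bowl, ring_stick, spare_bezel from where it was at the start of the episode above 0.02 m or angle between doming_punch's own z axis and vertical above 0.3 rad).
It also fails if it takes over 67 s, if anything falls off the work surface, if the arm or the gripper's body presses on something with over 40 N, if the wrist force passes 120 N, or if a joint passes its speed limit or range.

ROBOT

A 6-joint arm with a two-finger parallel gripper is mounted at the origin on the work surface. World frame = base frame: x ahead of the robot, y to its left, z up, the work surface at z = 0. Lengths are in mm, angles in rad, forces in N, time in s.
With the tool pointing down it reaches from about 375 to 925 mm from the base axis. Payload 5.7 kg.
Tool frame: the origin (TCP) lies on the centre line of the jaws, within the pads' length; the fingertips stand 19 mm ahead of it and the grasp point (between the pads) is the TCP; z points along the fingers, x is the direction in which the jaws open and shut, and the axes are right-handed (so a half turn about z gives the same grasp; the last joint's range is limited). The gripper opens to 88 mm and grips with 3 to 60 N. Pads are 20 mm wide; open, the fingers measure 115 mm over their backs; the gripper's body (75 mm by 178 mm) begins 61 mm behind the grasp point.
Start: joints at [-1.432, 0.359, 1.51, -0, 1.272, -0.115], TCP at [150.637, -580.752, 241.623] pointing down, gripper open.
Joint ranges: [-2.97, 2.97], [-1.01, 2.36], [0.21, 2.38], [-0.96, 4.11], [0.2, 2.71], [-2.98, 2.98]. Speed limits (rad/s): [2.39, 2.39, 3.14, 3.14, 3.14, 3.14].

INTERFACE

Orientations are given as a 3x3 rotation matrix whose columns are the frame's x, y, z axes.
In Python, from bench import status, cams, ticket gives the robot as it stands.
- The arm moves only by the shell command python3 -m inch 'ROWS' [FORCE]. ROWS is JSON, one flat list of numbers, 7 for each row, row after row: the turn, a rotation vector about the tool's x, y, z in units of 6 degrees (1.0 is 6 degrees), then the shift along the tool's x, y, z in cm, then the closure, from -1 (fully open) to 1 (shut). A call has exactly 8 rows; each row is the pose to reach, as a shift and turn from the pose measured when the call began, along the tool's axes at that moment; what a row does not reach only later rows make up. A row lasts 1/8 s, in which the tool goes at most 62.5 mm and 10.7 degrees, less where a joint would pass 70% of its speed; a pose out of reach is approached as far as the arm can. A call with a gripper value outside its range is refused whole. The fingers move at their own pace and stop on an object; FORCE is the grip in N (left out, the last holds). Time passes only in rows, so rows that repeat a pose let the fingers close, or fill a call up. It gives the time, the measured TCP pose, the force and the opening at its end, in the units of the state.
- status.observe(): the state, without advancing time (a new reading comes with each control period).
- cams.read_camera(name): name is "side" or "top"; returns a dict with "img" (420x560x3 uint8, blue, green, red), "fovy" (degrees; the focal length in pixels is half the picture's height over the tangent of half this angle, whatever the lens; pixels are square), "cx", "cy" (the principal point, pixels), "k1" (the pictures are not rectified: a ray, as slopes to the right and down, at radius r is drawn at 1 + k1 r^2 times it, then the intrinsics apply), "origin" and "attitude" of the camera in the world. Camera axes: x right, y down, z forward; pixel columns grow to the right and rows downward; lengths in mm; the calibration is good to about 2 mm. A picture is of the moment at which its call begins. There is no depth.
- ticket.job_done(): hands the job in, once; it reports no verdict.
The state is a dict: "t": time; "joints": joint angles; "qvel": joint speeds; "joint_torque": joint torques, N m; "ee_pos": TCP position; "orientation": TCP orientation; "ft_force": force on the tool from outside, world axes, zero at the start; "torque": the same for the moment, N m; "finger_gap": finger opening in mm.
Only numpy, scipy, OpenCV 4.12 (cv2) and the standard library are available. Lean on these libraries where they do the work, as an engineer would, in place of code of your own. Each camera call takes 0.05 s, during which the arm holds its last target. There are 200 camera calls.

## Working session

There is one attempt and no reset: what is moved stays moved. The work goes in short steps, Python scripts to look and compute and a shell command to move; the robot and the scene stay as the last step left them, time stands still between calls to the robot, and variables do not carry over. Pictures are saved under pics/ and viewed, about 8 in all and at most 12, crops included, and the job is handed in when it is done.

```bash
mkdir -p pics; ls; python3 - <<'E'
from bench import status,cams
import cv2
s=status.observe();print(s)
for n in("top","side"):
    c=cams.read_camera(n);cv2.imwrite(f"pics/{n}0.png",c.pop("img"));print(n,c)
E
```

```text
pics
{'t': 0.0, 'joints': array([-1.43209449e+00,  3.59498098e-01,  1.51141301e+00, -1.37945150e-05,
        1.27252227e+00, -1.15119114e-01]), 'qvel': array([-0.00103164,  0.00100655,  0.00071721, -0.00202426,  0.00010819,
        0.00019057]), 'joint_torque': array([ 4.50802982e-04, -5.15375304e+01, -2.70724851e+01,  6.75132335e-02,
        3.50885815e-02, -1.33048470e-04]), 'ee_pos': array([ 150.54799633, -580.12721962,  240.82108463]), 'orientation': array([[ 2.51107999e-01, -9.67959039e-01, -2.67552506e-04],
       [-9.67957346e-01, -2.51108063e-01,  1.82122153e-03],
       [-1.83005243e-03, -1.98343880e-04, -9.99998306e-01]]), 'ft_force': array([-0.68346298,  0.57213836,  0.39129148]), 'torque': array([ 0.01825561, -0.0271422 ,  0.03333519]), 'finger_gap': 87.21224963870246}
top {'fovy': 48.45387109462955, 'cx': 284.8979075849896, 'cy': 210.57486872742632, 'k1': -0.14125174774605004, 'origin': array([ 478.88057978,  -14.76471383, 1152.25565655]), 'attitude': array([[-0.01683775, -0.99774742,  0.06493514],
       [-0.99981218,  0.01742479,  0.00848476],
       [-0.00959713, -0.06478008, -0.99785341]])}
side {'fovy': 55.476926136662826, 'cx': 277.7640226335515, 'cy': 210.408921416348, 'k1': -0.11932215103554004, 'origin': array([341.77942783, 699.02484137, 581.43927277]), 'attitude': array([[-0.95102418, -0.18913264,  0.24450327],
       [-0.30863241,  0.5367225 , -0.78528657],
       [ 0.01729291, -0.82228815, -0.56880854]])}
```

View pics/top0.png

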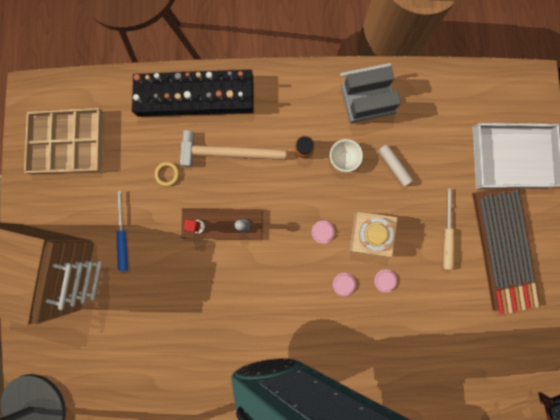

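View pics/side0.png

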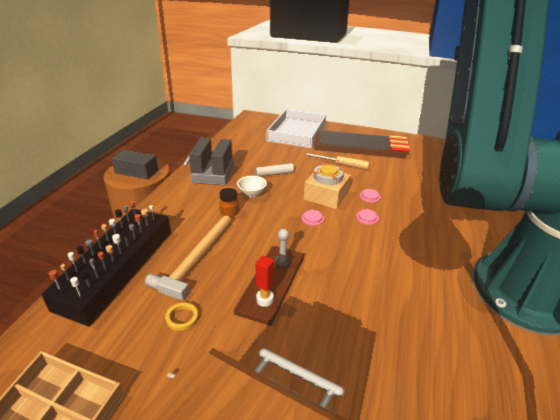

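Top: red tool at about (193,226), punch (243,226), case with brass cover (376,234). Side: tool handle (265,275), cover (328,172).

```bash
cat > h.py <<'E'
import numpy as np,cv2
from bench import status,cams
def K(c):
    f=210/np.tan(np.radians(c["fovy"])/2); return f
def ray(c,u,v):
    f=K(c);d=np.array([(u-c["cx"])/f,(v-c["cy"])/f]);r=np.linalg.norm(d);x=r
    for _ in range(20): x=r/(1+c["k1"]*x*x)
    d=d*(x/r if r else 1)
    return c["origin"],c["attitude"]@np.array([d[0],d[1],1.])
def plane(c,u,v,z):
    o,d=ray(c,u,v); return o+d*(z-o[2])/d[2]
def proj(c,p):
    q=c["attitude"].T@(np.asarray(p,float)-c["origin"]);d=q[:2]/q[2];d=d*(1+c["k1"]*(d@d))
    return K(c)*d+[c["cx"],c["cy"]]
def tri(c1,p1,c2,p2):
    A=np.zeros((3,3));b=np.zeros(3)
    for c,p in((c1,p1),(c2,p2)):
        o,d=ray(c,*p);d=d/np.linalg.norm(d);M=np.eye(3)-np.outer(d,d);A+=M;b+=M@o
    return np.linalg.solve(A,b)
def mask(img,lo,hi,box):
    h=cv2.inRange(cv2.cvtColor(img,cv2.COLOR_BGR2HSV),lo,hi);m=np.zeros_like(h)
    x0,y0,x1,y1=box;m[y0:y1,x0:x1]=h[y0:y1,x0:x1];return m
def big(m):
    return max(cv2.findContours(m,cv2.RETR_EXTERNAL,cv2.CHAIN_APPROX_NONE)[0],key=cv2.contourArea)
E
python3 - <<'E'
from h import *
t=cams.read_camera("top");s=cams.read_camera("side")
def crop(c,x,y,w,h,k):return cv2.resize(c["img"][y:y+h,x:x+w],None,fx=k,fy=k,interpolation=cv2.INTER_CUBIC)
a=crop(t,178,200,66,50,6);b=crop(t,345,207,66,50,6);c=crop(s,235,245,66,50,6);d=crop(s,295,157,66,50,6)
cv2.imwrite("pics/c1.png",np.vstack([np.hstack([a,b]),np.hstack([c,d])]))
# slab corners, cover circle
for n,cam,box in(("top",t,(355,215,398,255)),("side",s,(310,160,350,185))):
    m=mask(cam["img"],(20,120,120),(32,255,255),box);ct=big(m);print(n,"cover",cv2.contourArea(ct),cv2.fitEllipse(ct))
for n,cam,box in(("top",t,(175,205,220,245)),("side",s,(245,245,290,300))):
    m=mask(cam["img"],(0,200,90),(6,255,255),box);ct=big(m);print(n,"red",cv2.contourArea(ct),cv2.minAreaRect(ct),cv2.approxPolyDP(ct,1.5,True).reshape(-1,2).tolist())
E
```

```text
top cover 346.5 ((375.9457092285156, 233.74148559570312), (20.7180118560791, 21.461240768432617), 176.8607177734375)
side cover 96.0 ((327.41107177734375, 170.00595092773438), (10.851204872131348, 16.27698516845703), 84.3902587890625)
top red 0.0 ((196.0, 228.0), (0.0, 0.0), 0.0) [[196, 228]]
side red 516.5 ((264.0, 273.0), (34.0, 18.0), 90.0) [[262, 256], [256, 262], [255, 284], [257, 287], [266, 290], [273, 283], [273, 259]]
```

View pics/c1.png

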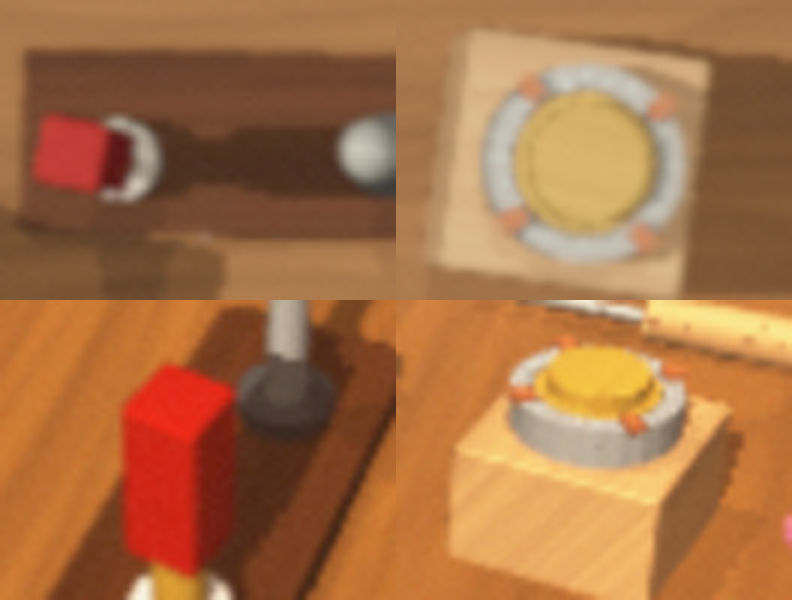

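The crops show the handle's top face in both views (top crop corners (40,118),(108,122),(104,192),(36,185)), and the case ring with the cover, sitting level, and its four catches.

```bash
python3 - <<'E'
from h import *
t=cams.read_camera("top");s=cams.read_camera("side")
P=lambda x,y,x0,y0:((x+.5)/6-.5+x0,(y+.5)/6-.5+y0)
tt=[P(*p,178,200) for p in((40,118),(108,122),(104,192),(36,185))]
ss=[P(*p,235,245) for p in((170,65),(236,100),(190,143),(124,107))]
W=np.array([plane(t,*p,114) for p in tt]);print("tool top corners@114\n",W.round(1),W.mean(0))
W2=np.array([plane(s,*p,114) for p in ss]);print("side\n",W2.round(1),W2.mean(0))
print("tri",tri(t,np.mean(tt,0),s,np.mean(ss,0)))
for A in(W,W2):
    for i in range(4):
        e=A[(i+1)%4]-A[i];print(round(np.hypot(*e[:2]),1),round(np.degrees(np.arctan2(e[1],e[0]))%90,1),end="; ")
print()
# foot white disc in the top view, approx
# slab corners
for p in((24,52),(22,232)):print("slab",plane(t,*P(*p,178,200),14))
# case: ring outer ellipse from grey mask
for n,c,box in(("top",t,(355,210,395,255)),("side",s,(310,155,352,188))):
    m=mask(c["img"],(0,0,100),(180,60,255),box);pts=cv2.convexHull(np.vstack([q for q in cv2.findContours(m,0,1)[0] if cv2.contourArea(q)>2]));print(n,"ring",cv2.fitEllipse(pts),cv2.boundingRect(pts))
cov=tri(t,(375.9,233.7),s,P(204,75,295,157));print("cover tri",cov, proj(t,cov),proj(s,cov))
# block corners top view crop, bench corners in side
bt=[P(x-396,y,345,207) for x,y in((712,62),(688,292))]
bs=[P(x-396,y-300,295,157) for x,y in((730,410),(655,500),(453,447))]
bb=[P(x-396,y-300,295,157) for x,y in((650,600),(449,553))]
print("block bottom edge",[plane(s,*p,0).round(1) for p in bb])
for z in(45,55,65,72):
  print(z,[plane(s,*p,z).round(1)[:2] for p in bs],[plane(t,*p,z).round(1)[:2] for p in bt])
E
```

```text
tool top corners@114
 [[530.9 220.5 114. ]
 [529.  194.7 114. ]
 [502.8 196.4 114. ]
 [505.8 222.1 114. ]] [517.11091186 208.41356019 114.        ]
side
 [[524.3 195.7 114. ]
 [501.  203.9 114. ]
 [507.6 225.4 114. ]
 [530.6 217.3 114. ]] [515.8802014  210.56008839 114.        ]
tri [516.86317383 208.72259419 112.0527364 ]
25.9 85.8; 26.2 86.3; 25.9 83.4; 25.1 86.3; 24.7 70.6; 22.5 73.0; 24.4 70.7; 22.6 73.7; 
slab [563.15254781 249.7352656   14.        ]
slab [489.22419598 250.87345964  14.        ]
top ring ((375.8393859863281, 233.76754760742188), (32.76206588745117, 33.734588623046875), 112.02722930908203) (359, 218, 34, 33)
side ring ((324.5591735839844, 168.9873809814453), (26.84473991394043, 38.054779052734375), 117.89460754394531) (311, 155, 32, 29)
cover tri [ 490.70907268 -214.15268357   82.19913226] [375.97660648 234.07823245] [328.24296953 169.05990262]
block bottom edge [array([ 451.2, -171.8,    0. ]), array([ 543.8, -178.8,    0. ])]
45 [array([ 437.6, -270.4]), array([ 455.4, -181. ]), array([ 548.7, -194.8])] [array([ 531.1, -273.6]), array([ 439.9, -261.3])]
55 [array([ 435.8, -252.4]), array([ 453.3, -164.6]), array([ 544.9, -178.1])] [array([ 530.6, -271.3]), array([ 440.3, -259.1])]
65 [array([ 434. , -234.3]), array([ 451.2, -148.2]), array([ 541. , -161.5])] [array([ 530.1, -268.9]), array([ 440.6, -256.9])]
72 [array([ 432.8, -221.6]), array([ 449.7, -136.7]), array([ 538.3, -149.8])] [array([ 529.8, -267.3]), array([ 440.9, -255.3])]
```

```bash
cat >> h.py <<'E'
from scipy.spatial.transform import Rotation as R
def Rd(yaw):
    a=np.radians(yaw);x=np.array([np.cos(a),np.sin(a),0]);z=np.array([0,0,-1.]);return np.c_[x,np.cross(z,x),z]
def to(pos,yaw):
    s=status.observe();O=s["orientation"];r=R.from_matrix(O.T@Rd(yaw)).as_rotvec(degrees=True)/6
    p=O.T@(np.array(pos)-s["ee_pos"])/10;return np.r_[r,p].round(3)
E
python3 -c "
from h import *
print(to((450,-200,240),-4.5))"
```

```text
[-5.0000e-03  5.0000e-03 -1.1826e+01 -2.9318e+01 -3.8535e+01  1.5500e-01]
```

```bash
python3 -m inch '[0,0,-11.8,-29.3,-38.5,0,-1, 0,0,-11.8,-29.3,-38.5,0,-1, 0,0,-11.8,-29.3,-38.5,0,-1, 0,0,-11.8,-29.3,-38.5,0,-1, 0,0,-11.8,-29.3,-38.5,0,-1, 0,0,-11.8,-29.3,-38.5,0,-1, 0,0,-11.8,-29.3,-38.5,0,-1, 0,0,-11.8,-29.3,-38.5,0,-1]' 30
python3 -c "
from h import *
print(to((517,208.6,190),-4.5))"
```

```text
t: 1.3
ee_pos: [450.9, -198.1, 241.8]
orientation: [[0.997, -0.079, 0.0], [-0.079, -0.997, 0.001], [0.0, -0.001, -1.0]]
ft_force: [0.1, -1.1, -0.7]
finger_gap: 87.8
[-6.0000e-03 -4.0000e-03 -3.0000e-03  3.3830e+00 -4.1063e+01  5.2060e+00]
```

```bash
python3 -m inch '[0,0,0,3.4,-41.1,5.2,-1, 0,0,0,3.4,-41.1,5.2,-1, 0,0,0,3.4,-41.1,5.2,-1, 0,0,0,3.4,-41.1,5.2,-1, 0,0,0,3.4,-41.1,5.2,-1, 0,0,0,3.4,-41.1,5.2,-1, 0,0,0,3.4,-41.1,5.2,-1, 0,0,0,3.4,-41.1,5.2,-1]'
python3 - <<'E'
from h import *
print(to((517,208.6,92),-4.5));s=status.observe();print(s["ee_pos"])
c=cams.read_camera("side");cv2.imwrite("pics/s2.png",cv2.resize(c["img"][180:330,165:365],None,fx=4,fy=4))
# measure cover/case unobstructed again not needed
E
```

```text
t: 2.3
ee_pos: [517.3, 211.6, 189.6]
orientation: [[0.997, -0.075, 0.0], [-0.075, -0.997, 0.001], [0.0, -0.001, -1.0]]
ft_force: [-0.7, -0.4, -0.2]
finger_gap: 87.9
[-1.100e-02 -3.000e-03  3.400e-02 -7.000e-03  3.160e-01  9.756e+00]
[517.26704806 211.6391916  189.56085669]
```

View pics/s2.png

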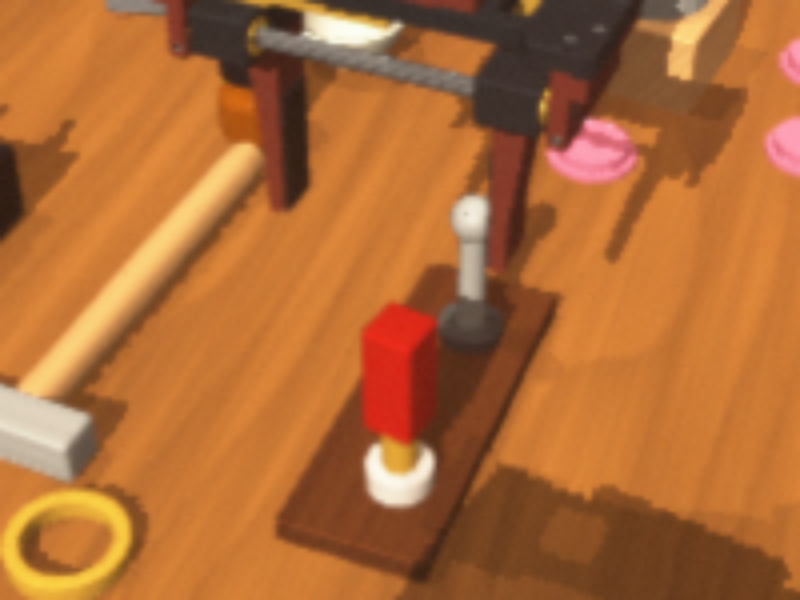

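Side view: gripper is above and lined up in x, tool standing clear on the rest, punch clear of the fingers.

```bash
python3 -m inch '[0,0,0,0,0.3,3,-1, 0,0,0,0,0.3,6,-1, 0,0,0,0,0.3,8,-1, 0,0,0,0,0.3,9.7,-1, 0,0,0,0,0.3,9.7,-1, 0,0,0,0,0.3,9.7,-1, 0,0,0,0,0.3,9.7,-0.3, 0,0,0,0,0.3,9.7,-0.2]' 30
python3 -c "
from h import *
print(to((517,208.6,92),-4.5),status.observe()['torque'])"
```

```text
t: 3.35
ee_pos: [517.2, 207.1, 93.4]
orientation: [[0.997, -0.076, 0.001], [-0.076, -0.997, 0.0], [0.001, -0.001, -1.0]]
ft_force: [0.4, 0.8, -0.4]
finger_gap: 71.4
[-0.005 -0.011  0.025 -0.027 -0.147  0.136] [-0.02410234 -0.07652894  0.04708897]
```

```bash
python3 -m inch '[0,0,0,0,-0.1,0,0, 0,0,0,0,-0.1,0,0.2, 0,0,0,0,-0.1,0,0.4, 0,0,0,0,-0.1,0,1, 0,0,0,0,-0.1,0,1, 0,0,0,0,-0.1,0,1, 0,0,0,0,-0.1,0,1, 0,0,0,0,-0.1,0,1]' 40
python3 - <<'E'
from h import *
s=status.observe();print(s["finger_gap"],s["ee_pos"],s["torque"])
E
```

```text
t: 4.35
ee_pos: [517.2, 208.1, 93.3]
orientation: [[0.997, -0.076, 0.001], [-0.076, -0.997, 0.0], [0.001, -0.0, -1.0]]
ft_force: [-0.1, 0.0, -1.2]
finger_gap: 25.7
25.661229311200135 [517.15676867 208.07177334  93.31164211] [-0.0874259  -0.0320317   0.03431806]
```

```bash
python3 -m inch '[0,0,0,0,0,-3,1, 0,0,0,0,0,-6,1, 0,0,0,0,0,-9,1, 0,0,0,0,0,-12,1, 0,0,0,0,0,-12,1, 0,0,0,0,0,-12,1, 0,0,0,0,0,-12,1, 0,0,0,0,0,-12,1]'
python3 - <<'E'
from h import *
c=cams.read_camera("side");a=c["img"][150:300,170:370]
cv2.imwrite("pics/s3.png",cv2.resize(a,None,fx=4,fy=4))
s=status.observe();print(s["ft_force"],s["ee_pos"],to((490.7,-214.3,213),-4.5))
E
```

```text
t: 5.35
ee_pos: [516.4, 207.8, 212.2]
orientation: [[0.997, -0.076, -0.001], [-0.076, -0.997, -0.0], [-0.001, 0.0, -1.0]]
ft_force: [-0.4, 0.5, -1.7]
finger_gap: 25.7
[-0.05565907 -0.37649124 -0.71654891] [516.55012377 207.90644866 212.34146807] [ 1.0000e-03  7.0000e-03  2.5000e-02  6.2500e-01  4.2295e+01 -6.4000e-02]
```

View pics/s3.png

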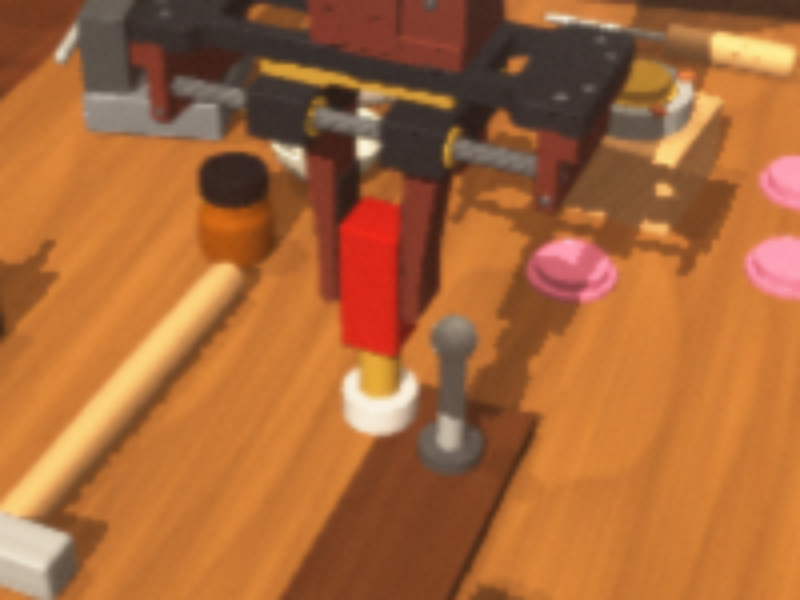

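Tool hangs upright, centred in the jaws. Carry it over the case.

```bash
python3 -m inch '[0,0,0,0.1,5,-0.5,1, 0,0,0,0.2,11,-0.5,1, 0,0,0,0.3,17,0,1, 0,0,0,0.4,23,0,1, 0,0,0,0.5,29,0,1, 0,0,0,0.6,35,0,1, 0,0,0,0.6,40,0,1, 0,0,0,0.6,42.3,0,1]'
python3 -m inch '[0,0,0,0,0.3,0,1, 0,0,0,0,0.3,0,1, 0,0,0,0,0.3,0,1, 0,0,0,0,0.3,0,1, 0,0,0,0,0.3,0,1, 0,0,0,0,0.3,0,1, 0,0,0,0,0.3,0,1, 0,0,0,0,0.3,0,1]'
python3 - <<'E'
from h import *
s=status.observe();print(s["ft_force"],s["ee_pos"],to((490.7,-214.3,168),-4.5))
E
```

```text
t: 6.4
ee_pos: [490.1, -217.2, 212.1]
orientation: [[0.997, -0.078, -0.001], [-0.078, -0.997, -0.001], [-0.001, 0.001, -1.0]]
ft_force: [-0.0, 0.6, -0.7]
finger_gap: 26.0
t: 7.4
ee_pos: [489.9, -220.3, 212.1]
orientation: [[0.997, -0.078, -0.001], [-0.078, -0.997, -0.001], [-0.001, 0.001, -1.0]]
ft_force: [-0.0, 0.0, -1.4]
finger_gap: 26.0
[-0.00720016  0.04029121 -1.41175898] [ 489.9161999  -220.25800463  212.13089701] [ 0.006  0.005 -0.     0.034 -0.603  4.413]
```

```bash
python3 -m inch '[0,0,0,0,-0.6,1,1, 0,0,0,0,-0.6,2,1, 0,0,0,0,-0.6,3,1, 0,0,0,0,-0.6,4,1, 0,0,0,0,-0.6,4,1, 0,0,0,0,-0.6,4,1, 0,0,0,0,-0.6,4,1, 0,0,0,0,-0.6,4,1]'
python3 - <<'E'
from h import *
c=cams.read_camera("side");t=cams.read_camera("top")
a=c["img"][110:210,275:385];b=t["img"][185:285,320:430]
cv2.imwrite("pics/s4.png",cv2.resize(np.hstack([a,b]),None,fx=3.6,fy=5.4 if 0 else 3.6,interpolation=cv2.INTER_CUBIC))
s=status.observe();print(s["ft_force"],s["torque"],s["ee_pos"],to((490.7,-214.3,168),-4.5))
f=s["ee_pos"]-[0,0,79.3];print(proj(c,f),proj(t,f))
m=mask(c["img"],(20,120,100),(32,255,255),(300,150,355,195));ct=big(m);print(cv2.boundingRect(ct))
E
```

```text
t: 8.4
ee_pos: [490.6, -214.4, 172.5]
orientation: [[0.997, -0.078, 0.0], [-0.078, -0.997, -0.001], [0.0, 0.001, -1.0]]
ft_force: [0.2, -0.4, -2.3]
finger_gap: 25.7
[ 0.46920552 -0.2379855  -1.82153931] [-0.08809404 -0.07715249  0.03573929] [ 490.49403523 -214.37061855  172.36621067] [ 0.009  0.001  0.     0.02  -0.009  0.437]
[328.70286241 165.35137782] [376.95368853 234.1004017 ]
(321, 166, 16, 7)
```

View pics/s4.png

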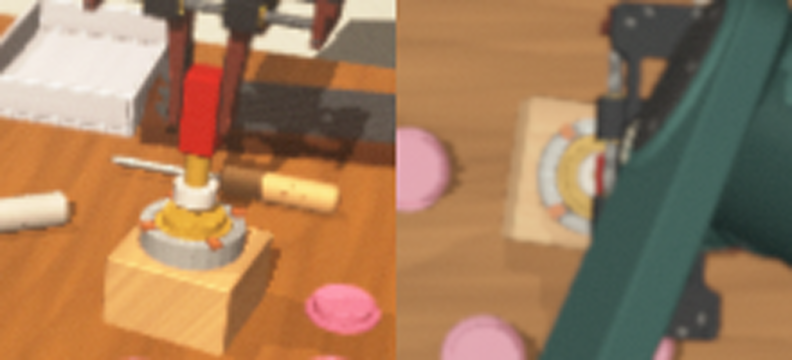

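Tool face hovers centred just above the cover. Now approach gently.

```bash
python3 -m inch '[0,0,0,0,0,0.1,1, 0,0,0,0,0,0.2,1, 0,0,0,0,0,0.3,1, 0,0,0,0,0,0.4,1, 0,0,0,0,0,0.5,1, 0,0,0,0,0,0.6,1, 0,0,0,0,0,0.65,1, 0,0,0,0,0,0.65,1]'
python3 -c "
from h import *
s=status.observe();print(s['ft_force'],s['torque'],s['ee_pos'])"
```

```text
t: 9.5
ee_pos: [490.5, -214.4, 165.8]
orientation: [[0.997, -0.078, -0.0], [-0.078, -0.997, -0.001], [-0.0, 0.001, -1.0]]
ft_force: [-0.4, 0.1, -1.0]
finger_gap: 25.6
[-0.37422534  0.08911717 -0.97053865] [-0.01899424 -0.05823885 -0.02586983] [ 490.48275474 -214.36575016  165.83070247]
```

```bash
python3 -m inch '[0,0,0,0,0,0.04,1, 0,0,0,0,0,0.08,1, 0,0,0,0,0,0.12,1, 0,0,0,0,0,0.16,1, 0,0,0,0,0,0.2,1, 0,0,0,0,0,0.24,1, 0,0,0,0,0,0.25,1, 0,0,0,0,0,0.25,1]'

```

```text
t: 10.5
ee_pos: [490.5, -214.4, 163.3]
orientation: [[0.997, -0.078, -0.0], [-0.078, -0.997, -0.001], [-0.0, 0.001, -1.0]]
ft_force: [-0.8, 0.4, -1.3]
finger_gap: 25.9
```

```bash
python3 -m inch '[0,0,0,0,0,0.04,1, 0,0,0,0,0,0.08,1, 0,0,0,0,0,0.12,1, 0,0,0,0,0,0.16,1, 0,0,0,0,0,0.2,1, 0,0,0,0,0,0.2,1, 0,0,0,0,0,0.2,1, 0,0,0,0,0,0.2,1]'

```

```text
t: 11.5
ee_pos: [490.6, -214.4, 161.4]
orientation: [[0.997, -0.078, -0.0], [-0.078, -0.997, -0.001], [0.0, 0.001, -1.0]]
ft_force: [-0.6, 0.3, 0.8]
finger_gap: 26.0
```

```bash
python3 -m inch '[0,0,0,0,0,0.02,1, 0,0,0,0,0,0.04,1, 0,0,0,0,0,0.06,1, 0,0,0,0,0,0.08,1, 0,0,0,0,0,0.1,1, 0,0,0,0,0,0.12,1, 0,0,0,0,0,0.12,1, 0,0,0,0,0,0.12,1]'

```

```text
t: 12.5
ee_pos: [490.7, -214.5, 160.3]
orientation: [[0.997, -0.078, 0.0], [-0.078, -0.997, -0.001], [0.0, 0.001, -1.0]]
ft_force: [-0.6, 0.2, 2.8]
finger_gap: 25.6
```

```bash
python3 -m inch '[0,0,0,0,0,0.03,1, 0,0,0,0,0,0.06,1, 0,0,0,0,0,0.09,1, 0,0,0,0,0,0.12,1, 0,0,0,0,0,0.15,1, 0,0,0,0,0,0.15,1, 0,0,0,0,0,0.15,1, 0,0,0,0,0,0.15,1]'

```

```text
t: 13.5
ee_pos: [490.8, -214.6, 158.9]
orientation: [[0.997, -0.078, 0.0], [-0.078, -0.997, -0.001], [0.001, 0.001, -1.0]]
ft_force: [-0.5, 0.1, 5.7]
finger_gap: 25.8
```

```bash
python3 -m inch '[0,0,0,0,0,0.03,1, 0,0,0,0,0,0.06,1, 0,0,0,0,0,0.09,1, 0,0,0,0,0,0.12,1, 0,0,0,0,0,0.15,1, 0,0,0,0,0,0.15,1, 0,0,0,0,0,0.15,1, 0,0,0,0,0,0.15,1]'

```

```text
t: 14.5
ee_pos: [490.8, -214.6, 157.4]
orientation: [[0.997, -0.078, 0.0], [-0.078, -0.997, -0.001], [0.001, 0.001, -1.0]]
ft_force: [0.2, 0.6, -1.1]
finger_gap: 25.8
```

```bash
python3 -m inch '[0,0,0,0,0,0.02,1, 0,0,0,0,0,0.04,1, 0,0,0,0,0,0.06,1, 0,0,0,0,0,0.08,1, 0,0,0,0,0,0.1,1, 0,0,0,0,0,0.1,1, 0,0,0,0,0,0.1,1, 0,0,0,0,0,0.1,1]'

```

```text
t: 15.5
ee_pos: [490.9, -214.7, 156.8]
orientation: [[0.997, -0.078, 0.001], [-0.078, -0.997, -0.002], [0.001, 0.001, -1.0]]
ft_force: [-1.1, -0.2, 5.6]
finger_gap: 25.7
```

```bash
python3 -m inch '[0,0,0,0,0,0.04,1, 0,0,0,0,0,0.05,1, 0,0,0,0,0,0.06,1, 0,0,0,0,0,0.07,1, 0,0,0,0,0,0.08,1, 0,0,0,0,0,0.08,1, 0,0,0,0,0,0.09,1, 0,0,0,0,0,0.09,1]' 60

```

```text
t: 16.5
ee_pos: [491.2, -214.8, 156.8]
orientation: [[0.997, -0.078, 0.002], [-0.078, -0.997, -0.002], [0.002, 0.002, -1.0]]
ft_force: [-1.8, 0.9, 8.8]
finger_gap: 25.6
```

```bash
python3 -m inch '[0,0,0,-0.03,0,0.07,1, 0,0,0,-0.03,0,0.09,1, 0,0,0,-0.03,0,0.11,1, 0,0,0,-0.03,0,0.12,1, 0,0,0,-0.03,0,0.13,1, 0,0,0,-0.03,0,0.14,1, 0,0,0,-0.03,0,0.15,1, 0,0,0,-0.03,0,0.15,1]'

```

```text
t: 17.5
ee_pos: [491.3, -214.9, 156.6]
orientation: [[0.997, -0.078, 0.003], [-0.078, -0.997, -0.002], [0.003, 0.002, -1.0]]
ft_force: [-2.4, 2.8, 14.2]
finger_gap: 25.7
```

```bash
python3 -m inch '[0.02,-0.04,0,-0.04,-0.02,0.12,1, 0.02,-0.04,0,-0.04,-0.02,0.14,1, 0.02,-0.04,0,-0.04,-0.02,0.15,1, 0.02,-0.04,0,-0.04,-0.02,0.155,1, 0.02,-0.04,0,-0.04,-0.02,0.16,1, 0.02,-0.04,0,-0.04,-0.02,0.165,1, 0.02,-0.04,0,-0.04,-0.02,0.17,1, 0.02,-0.04,0,-0.04,-0.02,0.175,1]'

```

```text
t: 18.5
ee_pos: [491.5, -215.0, 156.3]
orientation: [[0.997, -0.078, 0.0], [-0.078, -0.997, -0.001], [0.0, 0.001, -1.0]]
ft_force: [-3.7, 0.5, 13.5]
finger_gap: 25.0
```

```bash
python3 -m inch '[0,0,0,-0.06,-0.02,0.13,1, 0,0,0,-0.06,-0.02,0.15,1, 0,0,0,-0.06,-0.02,0.16,1, 0,0,0,-0.06,-0.02,0.17,1, 0,0,0,-0.06,-0.02,0.18,1, 0,0,0,-0.06,-0.02,0.185,1, 0,0,0,-0.06,-0.02,0.19,1, 0,0,0,-0.06,-0.02,0.195,1]'

```

```text
t: 19.5
ee_pos: [491.5, -215.0, 155.9]
orientation: [[0.997, -0.078, 0.002], [-0.078, -0.997, -0.002], [0.002, 0.002, -1.0]]
ft_force: [-2.8, 1.1, 14.8]
finger_gap: 25.9
```

```bash
python3 -m inch '[0.02,-0.03,0,-0.05,-0.02,0.16,1, 0.02,-0.03,0,-0.05,-0.02,0.18,1, 0.02,-0.03,0,-0.05,-0.02,0.19,1, 0.02,-0.03,0,-0.05,-0.02,0.2,1, 0.02,-0.03,0,-0.05,-0.02,0.21,1, 0.02,-0.03,0,-0.05,-0.02,0.22,1, 0.02,-0.03,0,-0.05,-0.02,0.23,1, 0.02,-0.03,0,-0.05,-0.02,0.24,1]'

```

```text
t: 20.5
ee_pos: [491.6, -215.1, 155.2]
orientation: [[0.997, -0.078, 0.0], [-0.078, -0.997, -0.0], [0.0, 0.0, -1.0]]
ft_force: [-3.4, 3.3, 16.1]
finger_gap: 25.6
```

```bash
python3 -m inch '[0,-0.01,0,-0.05,-0.02,0.17,1, 0,-0.01,0,-0.05,-0.02,0.19,1, 0,-0.01,0,-0.05,-0.02,0.2,1, 0,-0.01,0,-0.05,-0.02,0.21,1, 0,-0.01,0,-0.05,-0.02,0.22,1, 0,-0.01,0,-0.05,-0.02,0.23,1, 0,-0.01,0,-0.05,-0.02,0.24,1, 0,-0.01,0,-0.05,-0.02,0.25,1]'

```

```text
t: 21.5
ee_pos: [491.7, -215.2, 154.6]
orientation: [[0.997, -0.078, 0.001], [-0.078, -0.997, -0.001], [0.001, 0.001, -1.0]]
ft_force: [-2.5, 1.6, 16.8]
finger_gap: 25.8
```

```bash
python3 -m inch '[0,-0.02,0,-0.08,-0.03,0.18,1, 0,-0.02,0,-0.08,-0.03,0.2,1, 0,-0.02,0,-0.08,-0.03,0.21,1, 0,-0.02,0,-0.08,-0.03,0.22,1, 0,-0.02,0,-0.08,-0.03,0.23,1, 0,-0.02,0,-0.08,-0.03,0.24,1, 0,-0.02,0,-0.08,-0.03,0.25,1, 0,-0.02,0,-0.08,-0.03,0.26,1]'

```

```text
t: 22.5
ee_pos: [491.9, -215.2, 153.7]
orientation: [[0.997, -0.078, 0.001], [-0.078, -0.997, -0.002], [0.001, 0.002, -1.0]]
ft_force: [-2.9, 1.3, 15.7]
finger_gap: 25.9
```

```bash
python3 -m inch '[0,-0.02,0,-0.08,-0.03,0.17,1, 0,-0.02,0,-0.08,-0.03,0.18,1, 0,-0.02,0,-0.08,-0.03,0.19,1, 0,-0.02,0,-0.08,-0.03,0.2,1, 0,-0.02,0,-0.08,-0.03,0.205,1, 0,-0.02,0,-0.08,-0.03,0.21,1, 0,-0.02,0,-0.08,-0.03,0.215,1, 0,-0.02,0,-0.08,-0.03,0.22,1]'

```

```text
t: 23.5
ee_pos: [491.9, -215.1, 153.4]
orientation: [[0.997, -0.078, 0.001], [-0.078, -0.997, -0.003], [0.001, 0.003, -1.0]]
ft_force: [-2.8, 1.6, 17.4]
finger_gap: 25.5
```

```bash
python3 -m inch '[0.02,-0.02,0,-0.08,-0.03,0.18,1, 0.02,-0.02,0,-0.08,-0.03,0.19,1, 0.02,-0.02,0,-0.08,-0.03,0.2,1, 0.02,-0.02,0,-0.08,-0.03,0.21,1, 0.02,-0.02,0,-0.08,-0.03,0.215,1, 0.02,-0.02,0,-0.08,-0.03,0.22,1, 0.02,-0.02,0,-0.08,-0.03,0.225,1, 0.02,-0.02,0,-0.08,-0.03,0.225,1]'

```

```text
t: 24.5
ee_pos: [491.9, -215.2, 153.1]
orientation: [[0.997, -0.078, 0.001], [-0.078, -0.997, -0.002], [0.001, 0.002, -1.0]]
ft_force: [-2.8, 2.5, 18.3]
finger_gap: 25.9
```

```bash
python3 -m inch '[0.01,-0.02,0,-0.08,-0.03,0.18,1, 0.01,-0.02,0,-0.08,-0.03,0.2,1, 0.01,-0.02,0,-0.08,-0.03,0.21,1, 0.01,-0.02,0,-0.08,-0.03,0.215,1, 0.01,-0.02,0,-0.08,-0.03,0.22,1, 0.01,-0.02,0,-0.08,-0.03,0.225,1, 0.01,-0.02,0,-0.08,-0.03,0.225,1, 0.01,-0.02,0,-0.08,-0.03,0.225,1]'

```

```text
t: 25.5
ee_pos: [491.9, -215.2, 152.8]
orientation: [[0.997, -0.078, 0.001], [-0.078, -0.997, -0.002], [0.001, 0.002, -1.0]]
ft_force: [-2.7, 2.0, 18.0]
finger_gap: 25.3
```

```bash
python3 -m inch '[0.01,-0.02,0,-0.06,-0.03,0.18,1, 0.01,-0.02,0,-0.06,-0.03,0.2,1, 0.01,-0.02,0,-0.06,-0.03,0.21,1, 0.01,-0.02,0,-0.06,-0.03,0.215,1, 0.01,-0.02,0,-0.06,-0.03,0.22,1, 0.01,-0.02,0,-0.06,-0.03,0.22,1, 0.01,-0.02,0,-0.06,-0.03,0.22,1, 0.01,-0.02,0,-0.06,-0.03,0.22,1]'

```

```text
t: 26.5
ee_pos: [492.0, -215.3, 152.8]
orientation: [[0.997, -0.078, 0.001], [-0.078, -0.997, -0.002], [0.001, 0.002, -1.0]]
ft_force: [-3.3, 2.5, 19.8]
finger_gap: 25.6
```

Bottomed at about 21 N. Back off gently 2 mm to see whether it holds.

```bash
python3 -m inch '[0,0,0,0,0,0.05,1, 0,0,0,0,0,0,1, 0,0,0,0,0,-0.05,1, 0,0,0,0,0,-0.1,1, 0,0,0,0,0,-0.15,1, 0,0,0,0,0,-0.2,1, 0,0,0,0,0,-0.2,1, 0,0,0,0,0,-0.2,1]'

```

```text
t: 27.5
ee_pos: [491.8, -215.2, 154.5]
orientation: [[0.997, -0.078, 0.001], [-0.078, -0.997, -0.002], [0.001, 0.002, -1.0]]
ft_force: [-0.5, -0.5, -1.9]
finger_gap: 26.2
```

```bash
python3 -m inch '[0,0,0,0,0,-0.5,1, 0,0,0,0,0,-1,1, 0,0,0,0,0,-2,1, 0,0,0,0,0,-3,1, 0,0,0,0,0,-4,1, 0,0,0,0,0,-5,1, 0,0,0,0,0,-6,1, 0,0,0,0,0,-6,1]'
python3 - <<'E'
from h import *
print(to((516.5,207.9,212.3),-4.4))
c=cams.read_camera("side")
cv2.imwrite("pics/s5.png",cv2.resize(c["img"][125:205,285:371],None,fx=7,fy=7,interpolation=cv2.INTER_CUBIC))
for z in(66,68):print(proj(c,(490.7,-214.3,z)))
E
```

```text
t: 28.5
ee_pos: [492.3, -215.4, 215.5]
orientation: [[0.997, -0.078, 0.002], [-0.078, -0.997, -0.003], [0.002, 0.002, -1.0]]
ft_force: [-0.3, -0.3, -0.8]
finger_gap: 26.0
[ 2.4000e-02 -2.2000e-02 -1.3000e-02 -8.9500e-01 -4.2393e+01  2.1500e-01]
[327.72501683 174.45126457]
[327.79046255 173.78740419]
```

View pics/s5.png

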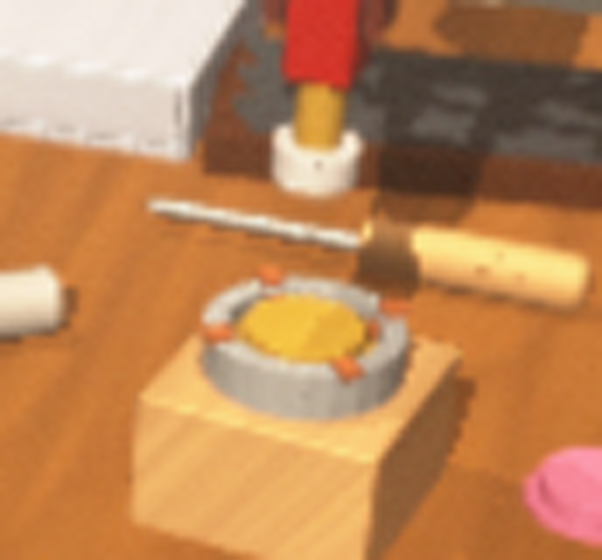

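Cover sits flush and level in the ring, with the four catches over it. Return the tool.

```bash
python3 -m inch '[0.02,-0.02,0,-0.1,-5,0,1, 0.02,-0.02,0,-0.2,-11,0,1, 0.02,-0.02,0,-0.3,-17,0,1, 0.02,-0.02,0,-0.4,-23,0,1, 0.02,-0.02,0,-0.5,-29,0,1, 0.02,-0.02,0,-0.7,-35,0,1, 0.02,-0.02,0,-0.9,-40,0,1, 0.02,-0.02,0,-0.9,-42.3,0,1]'
python3 -c "
from h import *
print(to((517.1,208.1,97),-4.4))"
```

```text
t: 29.55
ee_pos: [515.4, 209.9, 213.5]
orientation: [[0.997, -0.076, -0.002], [-0.076, -0.997, 0.0], [-0.002, -0.0, -1.0]]
ft_force: [0.0, 0.3, -1.7]
finger_gap: 26.1
[-3.0000e-03  1.5000e-02  1.1000e-02  1.9700e-01  1.7300e-01  1.1646e+01]
```

```bash
python3 -m inch '[0,0.015,0,0.2,0.2,2,1, 0,0.015,0,0.2,0.2,4,1, 0,0.015,0,0.2,0.2,6,1, 0,0.015,0,0.2,0.2,8,1, 0,0.015,0,0.2,0.2,9.5,1, 0,0.015,0,0.2,0.2,10.8,1, 0,0.015,0,0.2,0.2,11.3,1, 0,0.015,0,0.2,0.2,11.4,1]'
python3 - <<'E'
from h import *
print(to((517.1,208.1,93.5),-4.4))
c=cams.read_camera("side");t=cams.read_camera("top")
a=cv2.resize(c["img"][230:330,215:315],None,fx=4,fy=4,interpolation=cv2.INTER_CUBIC)
b=cv2.resize(t["img"][190:290,325:425],None,fx=4,fy=4,interpolation=cv2.INTER_CUBIC)
cv2.imwrite("pics/s6.png",np.hstack([a,b]))
E
```

```text
t: 30.55
ee_pos: [517.2, 207.8, 99.4]
orientation: [[0.997, -0.076, -0.0], [-0.076, -0.997, 0.0], [-0.0, -0.0, -1.0]]
ft_force: [0.0, 0.1, -0.7]
finger_gap: 25.6
[-0.003  0.     0.011 -0.011 -0.029  0.586]
```

View pics/s6.png

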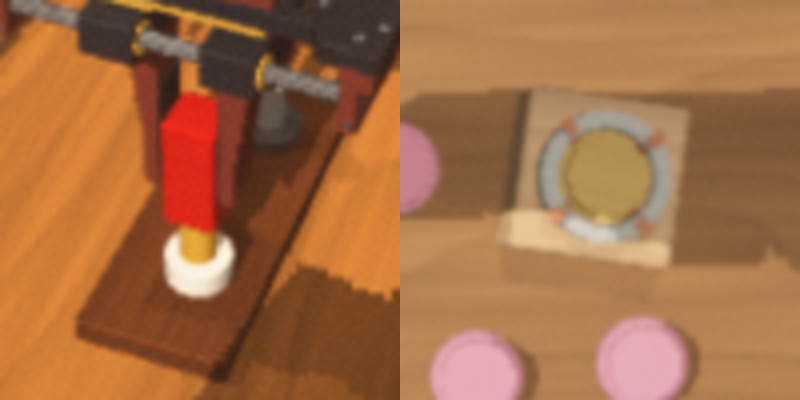

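Tool is upright just above the rest, clear of the edges; from above the cover is centred in its ring. Lower to contact.

```bash
python3 -m inch '[0,0,0,0,0,0.1,1, 0,0,0,0,0,0.2,1, 0,0,0,0,0,0.3,1, 0,0,0,0,0,0.4,1, 0,0,0,0,0,0.48,1, 0,0,0,0,0,0.54,1, 0,0,0,0,0,0.56,1, 0,0,0,0,0,0.56,1]'

```

```text
t: 31.65
ee_pos: [517.5, 207.9, 94.2]
orientation: [[0.997, -0.076, 0.001], [-0.076, -0.997, 0.001], [0.001, -0.001, -1.0]]
ft_force: [0.4, -0.8, -0.8]
finger_gap: 25.9
```

```bash
python3 -m inch '[0,0,0,0,0,0.03,1, 0,0,0,0,0,0.06,1, 0,0,0,0,0,0.09,1, 0,0,0,0,0,0.12,1, 0,0,0,0,0,0.14,1, 0,0,0,0,0,0.14,1, 0,0,0,0,0,0.14,1, 0,0,0,0,0,0.14,1]'

```

```text
t: 32.65
ee_pos: [517.5, 207.9, 93.3]
orientation: [[0.997, -0.076, 0.001], [-0.076, -0.997, 0.001], [0.001, -0.001, -1.0]]
ft_force: [-1.9, -0.5, 4.3]
finger_gap: 25.9
```

On the rest, about 5 N. Release and lift.

```bash
python3 -m inch '[0,0,0,0,0,0,0.3, 0,0,0,0,0,0,0.2, 0,0,0,0,0,0,0, 0,0,0,0,0,0,-0.3, 0,0,0,0,0,0,-0.6, 0,0,0,0,0,0,-1, 0,0,0,0,0,0,-1, 0,0,0,0,0,0,-1]' 10
python3 -m inch '[0,0,0,0,0,-0.5,-1, 0,0,0,0,0,-2,-1, 0,0,0,0,0,-4,-1, 0,0,0,0,0,-7,-1, 0,0,0,0,0,-10,-1, 0,0,0,0,0,-14,-1, 0,0,0,0,0,-16,-1, 0,0,0,0,0,-16,-1]'
python3 - <<'E'
from h import *
c=cams.read_camera("side")
a=cv2.resize(c["img"][140:320,195:375],None,fx=3.3,fy=3.3,interpolation=cv2.INTER_CUBIC)
cv2.imwrite("pics/s7.png",a)
E
```

```text
t: 33.65
ee_pos: [517.5, 207.9, 93.3]
orientation: [[0.997, -0.076, 0.001], [-0.076, -0.997, 0.001], [0.001, -0.001, -1.0]]
ft_force: [-0.3, -0.0, -0.5]
finger_gap: 87.2
t: 34.65
ee_pos: [518.6, 208.2, 256.0]
orientation: [[0.997, -0.075, 0.006], [-0.076, -0.997, 0.002], [0.006, -0.002, -1.0]]
ft_force: [0.9, 0.2, -0.7]
finger_gap: 87.7
```

View pics/s7.png

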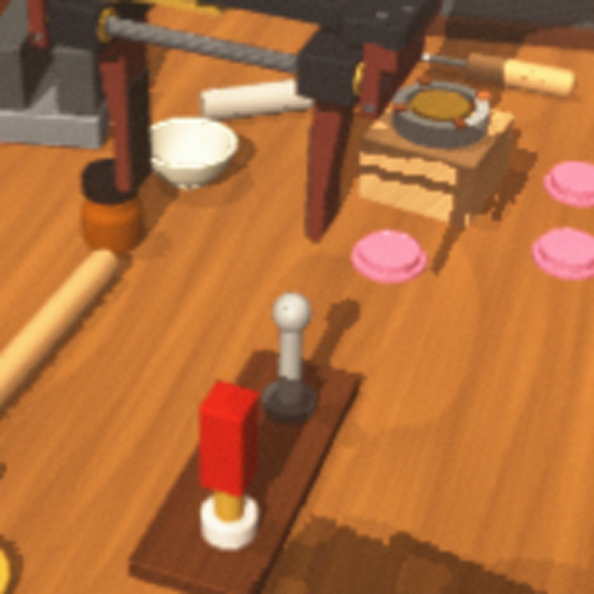

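Tool stands upright and released on the rest, the punch is undisturbed, the cover is still flush and the gripper is clear. Handing in.

```bash
python3 -c "
from bench import ticket
print(ticket.job_done())"
```

```text
the job is handed in; nothing more can be done
None
```

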